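Mix a spun sample on the vortex mixer

ROBOT

A 7-joint arm with a two-finger parallel gripper is mounted at the origin on the work surface. World frame = base frame: x ahead of the robot, y to its left, z up, the work surface at z = 0. Lengths are in m, angles in rad, forces in N, time in s.
With the tool pointing down it reaches from about 0.35 to 0.9 m from the base axis. Payload 8.1 kg.
Tool frame: the origin (TCP) lies midway between the tips of the shut fingers; the grasp point (between the pads) lies 19 mm behind it; z points along the fingers, y is the line along which they close (so a half turn about z gives the same grasp; the last joint's range is limited). The gripper opens to 85 mm and grips with 20 to 120 N. Pads are 22 mm wide; open, the fingers measure 114 mm over their backs; the gripper's body (76 mm by 85 mm) begins 54 mm behind the grasp point. The pads swing forward as they close: fully open they stand 13 mm farther back than shut.
Start: joints at [1.078, 0.434, 0.025, 1.573, -0.012, 1.134, -0.075], TCP at [0.237, -0.578, 0.231] pointing down, gripper open.
Joint ranges: [-2.62, 2.62], [-0.44, 2.09], [-1.27, 1.32], [0.08, 2.57], [-1.32, 4.46], [0.12, 2], [-2.74, 2.74]. Speed limits (rad/s): [2.22, 2.22, 3.01, 3.01, 3.14, 3.14, 3.14].

INTERFACE

Orientations are given as a 3x3 rotation matrix whose columns are the frame's x, y, z axes.
In Python, from bench import readout, eyes, job gives the robot as it stands.
- The arm moves only by the shell command python3 -m pendant 'ROWS' [OPENING] [FORCE]. ROWS is JSON, a list of rows, each an object of numbers: "tx", "ty", "tz": the shift along the tool's x, y, z each as a share of 0.05 m, from -1 to 1; "rx", "ry", "rz": the turn, a rotation vector about the tool's x, y, z each as a share of 90 degrees, from -1 to 1. A call has 1 to 12 rows; each row shifts and turns the commanded pose from where the row before left it, along the tool's axes as they then stand; what a row does not reach is not made up. A row lasts 1/12 s, in which the tool goes at most 41.7 mm and 7.16 degrees, less where a joint would pass 70% of its speed; a pose out of reach is approached as far as the arm can. A call with a number of a shift or a turn outside -1 to 1 is refused whole. A call with a gripper value outside its range is refused whole. OPENING is the opening, from 0 (shut) to 1 (fully open), set as the call begins (- or left out, the last holds). The fingers move at their own pace and stop on an object; FORCE is the grip in N (left out, the last holds). Time passes only in rows, so rows that do not move let the fingers close. It gives the time, the measured TCP pose, the force, the opening and the grip force at its end, in the units of the state.
- readout.get_obs(): the state, without advancing time (a new reading comes with each control period).
- eyes.grab_frame(name): name is "scene" or "top"; returns the picture (400x640x3 uint8, blue, green, red); there is no depth.
- eyes.get_calibration(name): a dict with "camera_matrix" (3x3 intrinsics, pixels), "eye" and "rotation" of the camera in the world. Camera axes: x right, y down, z forward; pixel columns grow to the right and rows downward; lengths in m; the calibration is good to about 2 mm. A picture is of the moment at which its call begins. get_calibration takes no time and is no camera call.
- job.sign_off(): hands the job in; it is judged then, once.
Trained networks look in the newest picture that a camera, given by its name, has taken for a name from the list of things; names that differ only in an ending like _2 or _b are one class to them, and where a whole thing is asked for, a point or a joint stands for the part that bears it (a point fixed in the world has none). Each returns a list of dicts, best first, with "confidence" (0 to 1); they miss things now and then, are a little off and sometimes report something else, mostly with a low value. They report only what shows in the picture. A call takes as long as a camera call. They do not tell look-alikes from the thing itself.
- eyes.spot_in(target, camera): "extent" ([centre column, centre row, width, height] in pixels, round what is visible of it).
The state is a dict: "clock": time; "joint_positions": joint angles; "dq": joint speeds; "effort": joint torques, N m; "tool_pos": TCP position; "orientation": TCP orientation; "ft_force": force on the tool from outside, world axes, zero at the start; "torque": the same for the moment, N m; "width": finger opening in m; "gripper_force": force on a finger pad.
Only numpy, scipy, OpenCV 4.12 (cv2) and the standard library are available. Lean on these libraries where they do the work, as an engineer would, in place of code of your own. Each camera call takes 0.05 s, during which the arm holds its last target. There are 200 camera calls.

TASK

Take the orange-capped sample tube out of the leaning sleeve of the open centrifuge's rotor, hold it upright with its rounded bottom in the rubber cup of the vortex mixer, and push it down until the cup is fully depressed, keeping it fully down for about two seconds so the pellet is mixed. Then lower the tube upright into an empty place of the green rack until it stands on the rack's floor, and let go. Leave the blue-capped balance tube in the rotor and do not disturb the white-capped tube, the stain bottle or the slide box.

Things in the scene. Friction and masses are not known exactly. Their poses are not given: they have to be found in the camera images.
- sample_tube: Rigid sealed 50 ml centrifuge tube, cream with an orange cap, 116 mm long, 60 g, 29 mm wide throughout (the cap, from 98 to 116 mm, is flush) with a half-round bottom. Origin at the lowest point of its bottom, z along it to the cap. Starts in a rotor sleeve, leaning 30 degrees with the cap towards the rotor's centre, 56 mm of it standing out. Draw it out along its own axis, 60 mm until free.
- balance_tube: The balance tube across the rotor: same tube with a blue cap, same axes. Stays where it is.
- racked_tube: Another tube of the same size with a white cap, upright in the rack at place0. Stays where it is; origin at its bottom, z up.
- rotor: Dished aluminium rotor, fixed, 237 mm wide, in the bowl. Origin on its vertical axis at its underside, 65 mm above the bench; z up; x points to the sample tube's sleeve. Four steel sleeves (39 mm outside, 33 inside, mouths 137 mm above the bench, 75 mm from the axis), 90 degrees apart, tops leaning 30 degrees inward: sample tube, empty, balance tube, empty.
- centrifuge: White bench centrifuge, fixed, 300 x 340 mm, 180 mm high, with a 270 mm round bowl open at the top. Origin under its centre on the bench (same axis as the rotor); its y axis points to the control panel; the open lid stands at its -y side up to 470 mm above the bench.
- mixer: Vortex mixer, fixed, grey and white housing 160 x 120 mm, 106 mm high, with a black collar to 113 mm and a black rubber cup on top. Origin under its centre on the bench, z up.
- mixer_cup (a joint): How far the sprung cup of the mixer is pushed down, in m: 0 when free, 0.008 at its stop. It springs back up; it starts to give at about 3 N and is fully down at about 10 N (900 N/m), straight down.
- cup_floor (a point): Centre of the inner floor of the mixer's cup, where the tube's bottom presses; about 127 mm above the bench when free, and it moves down with the cup. The cup is 32 mm across at this floor, 44 mm across at its mouth 16 mm higher.
- rack: Green plastic tube rack, fixed, 188 x 60 mm, 45 mm high, three round places 34 mm across in a row along its x axis, 55 mm apart. Origin under its centre on the bench, z up.
- place0 (a point): Centre of the rack's first place, on the rack's floor 6 mm above the bench (39 mm below the rack's top). Taken by the white-capped tube.
- place1 (a point): Centre of the rack's middle place, on the rack's floor, 6 mm above the bench. Empty.
- place2 (a point): Centre of the rack's last place, on the rack's floor, 6 mm above the bench. Empty.
- stain_bottle: Amber bottle with a black cap, 56 mm across, 115 mm high, standing loose on the bench. Bystander. Origin under its centre.
- slide_box: Flat blue slide box, 87 x 147 mm, 35 mm high, lying loose on the bench. Bystander. Origin under its centre.
Things that resemble listed ones, but are neither listed nor needed, are in the scene too. Leave any red look-alike of the sample_tube alone.

How it is judged:
By the outcome, as a careful person would: the job done as asked, in the order asked, and still so for the second after the job is handed in, with the robot touching nothing.
It also fails if it takes over 69 s, if anything falls off the work surface, if the arm or the gripper's body presses on something with over 40 N, if the wrist force passes 120 N, or if a joint passes its speed limit or range.

## Working session

There is one attempt and no reset: what is moved stays moved. The work goes in short steps, Python scripts to look and compute and a shell command to move; the robot and the scene stay as the last step left them, time stands still between calls to the robot, and variables do not carry over. Pictures are saved under pics/ and viewed, at most 10 in all, crops included, and the job is handed in when it is done.

```bash
mkdir -p pics; ls; python3 - <<'E'
from bench import readout, eyes
import cv2,numpy as np
np.set_printoptions(precision=4,suppress=True)
for c in("scene","top"):
    im=eyes.grab_frame(c); cv2.imwrite(f"pics/{c}0.png",im)
    k=eyes.get_calibration(c); print(c,k)
    for t in["sample_tube","balance_tube","racked_tube","rotor","centrifuge","mixer","cup_floor","rack","stain_bottle","slide_box"]:
        print(t,[(np.round(d["extent"],1).tolist(),round(d["confidence"],2)) for d in eyes.spot_in(t,c)][:4])
o=readout.get_obs();print(o)
E
```

```text
pics
scene {'camera_matrix': array([[413.6372,   0.    , 320.7347],
       [  0.    , 413.6372, 193.4755],
       [  0.    ,   0.    ,   1.    ]]), 'eye': array([1.2338, 0.0363, 0.951 ]), 'rotation': array([[-0.0816,  0.7787, -0.622 ],
       [ 0.9965,  0.0733, -0.039 ],
       [ 0.0152, -0.6231, -0.782 ]])}
sample_tube [([192.2, 270.6, 14.8, 41.2], 0.96)]
balance_tube [([222.9, 137.0, 12.5, 17.4], 0.47), ([222.7, 158.8, 90.4, 61.0], 0.18)]
racked_tube [([348.0, 172.5, 17.3, 27.4], 0.84)]
rotor [([222.6, 156.8, 88.8, 60.9], 0.94)]
centrifuge [([173.6, 124.0, 250.8, 222.1], 0.92), ([349.8, 170.8, 14.7, 24.6], 0.18)]
mixer [([433.0, 208.3, 59.0, 85.5], 0.82)]
cup_floor [([440.3, 178.9, 18.4, 20.3], 0.76)]
rack [([347.4, 200.8, 29.3, 60.7], 0.63)]
stain_bottle [([440.1, 178.2, 18.1, 15.8], 0.67), ([384.3, 271.9, 27.4, 38.2], 0.63)]
slide_box [([292.1, 275.6, 65.5, 47.5], 0.74), ([223.7, 138.2, 14.3, 12.8], 0.29)]
top {'camera_matrix': array([[364.2309,   0.    , 319.7383],
       [  0.    , 364.2309, 202.6402],
       [  0.    ,   0.    ,   1.    ]]), 'eye': array([ 0.4491, -0.0264,  1.
[... 677 characters left out ...]
.9, 25.0], 0.81)]
slide_box [([342.4, 141.8, 52.0, 36.2], 0.64), ([497.1, 210.6, 285.9, 178.1], 0.18)]
{'clock': 1.1, 'joint_positions': array([ 1.0784,  0.4345,  0.025 ,  1.5732, -0.0116,  1.134 , -0.0751]), 'dq': array([-0.0001, -0.0004, -0.0009,  0.0002,  0.0015, -0.001 ,  0.0006]), 'effort': array([  0.0005, -67.0288,   1.0245, -31.6573,   0.0156,   0.0025,
         0.    ]), 'tool_pos': array([ 0.2375, -0.5782,  0.2313]), 'orientation': array([[ 0.925 ,  0.3799, -0.    ],
       [ 0.3799, -0.925 , -0.0001],
       [-0.    ,  0.0001, -1.    ]]), 'ft_force': array([ 0.0986,  0.0807, -0.0361]), 'torque': array([ 0.0422, -0.0261, -0.0253]), 'gripper_force': 0.0, 'width': 0.0849694935360845}
```

View pics/scene0.png

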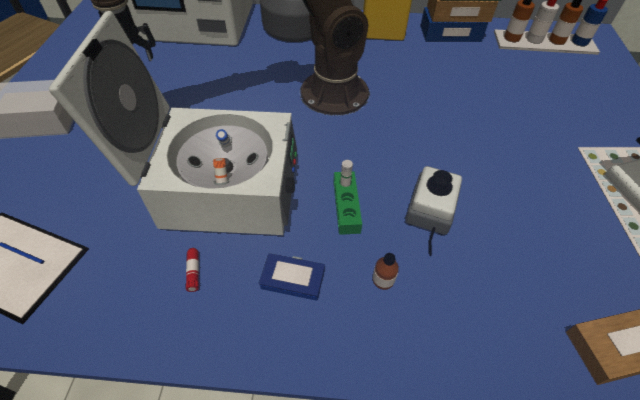

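View pics/top0.png

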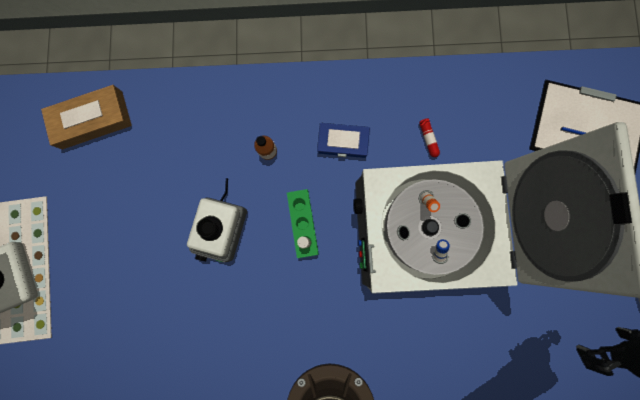

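Orange-capped tube: scene (220,172), top (432,205). The red look-alike lies on the bench at scene (192,270), top (430,138). The orange one stands in the rotor, across from blue, so it fits. I'll confirm it in one enlarged mosaic and measure at the same time.

```bash
cat > h.py <<'E'
import numpy as np,cv2
from bench import readout,eyes
np.set_printoptions(precision=4,suppress=True)
C={c:eyes.get_calibration(c) for c in("scene","top")}
def ray(c,u):
    k=C[c];d=k["rotation"]@np.linalg.solve(k["camera_matrix"],[u[0],u[1],1]);return k["eye"],d/np.linalg.norm(d)
def proj(c,p):
    k=C[c];q=k["camera_matrix"]@(k["rotation"].T@(np.asarray(p,float)-k["eye"]));return q[:2]/q[2]
def atz(c,u,z):
    e,d=ray(c,u);return e+d*(z-e[2])/d[2]
def tri(us,ut):
    A=np.zeros((3,3));b=np.zeros(3);R=[ray("scene",us),ray("top",ut)]
    for e,d in R:
        M=np.eye(3)-np.outer(d,d);A+=M;b+=M@e
    p=np.linalg.solve(A,b);return p,[np.linalg.norm(np.cross(p-e,d)) for e,d in R]
def blob(im,box,lo,hi):
    x0,y0,x1,y1=box;h=cv2.cvtColor(im[y0:y1,x0:x1],cv2.COLOR_BGR2HSV)
    m=cv2.inRange(h,np.array(lo),np.array(hi));n,l,s,ce=cv2.connectedComponentsWithStats(m)
    i=1+np.argmax(s[1:,4]);return ce[i]+[x0,y0],s[i,4],s[i,:4]+[x0,y0,0,0]
E
python3 - <<'E'
from h import *
s=cv2.imread("pics/scene0.png");t=cv2.imread("pics/top0.png")
R=lambda a,b:cv2.resize(a,b,interpolation=cv2.INTER_CUBIC)
m=np.vstack([np.hstack([R(s[120:195,170:270],(400,300)),R(t[180:255,385:485],(400,300))]),
 np.hstack([R(s[150:240,345-20:345+120-5],(400,300)) if 0 else R(s[155:240,330:443+20],(400,300)),R(t[180:270,190:325],(400,300))])])
cv2.imwrite("pics/mos.png",m)
for n,bs,bt,lo,hi in[("orange",(200,150,240,190),(415,185,450,220),(3,140,90),(18,255,255)),("blue",(210,125,235,150),(430,235,455,270),(105,120,40),(125,255,255)),
 ("green",(325,160,370,240),(280,180,325,265),(45,100,40),(85,255,255)),("cup",(425,165,458,198),(190,205,228,250),(0,0,0),(180,255,45))]:
    a=blob(s,bs,lo,hi);b=blob(t,bt,lo,hi);print(n,a,b,tri(a[0],b[0]))
E
```

```text
orange (array([219.0988, 163.5185]), np.int32(81), array([214, 159,  11,   9])) (array([432.2178, 204.505 ]), np.int32(101), array([426, 199,  14,  13])) (array([ 0.5442, -0.2668,  0.1752]), [np.float64(0.00020839259342990212), np.float64(0.0002083925934298313)])
blue (array([221.8947, 135.6053]), np.int32(38), array([216, 130,  11,  11])) (array([442.0714, 247.1905]), np.int32(84), array([437, 240,  12,  13])) (array([ 0.4401, -0.2847,  0.1719]), [np.float64(0.00041967726773059917), np.float64(0.0004196772677306142)])
green (array([347.2512, 205.7313]), np.int32(1254), array([334, 171,  28,  63])) (array([302.0537, 221.3273]), np.int32(1323), array([287, 189,  32,  69])) (array([0.5233, 0.0676, 0.0107]), [np.float64(0.0005377510632203361), np.float64(0.0005377510632202873)])
cup (array([440.0458, 183.0046]), np.int32(437), array([428, 171,  24,  24])) (array([209.3888, 227.8726]), np.int32(463), array([197, 216,  25,  24])) (array([0.5053, 0.3053, 0.1164]), [np.float64(0.0010537924583673688), np.float64(0.0010537924583673872)])
```

View pics/mos.png

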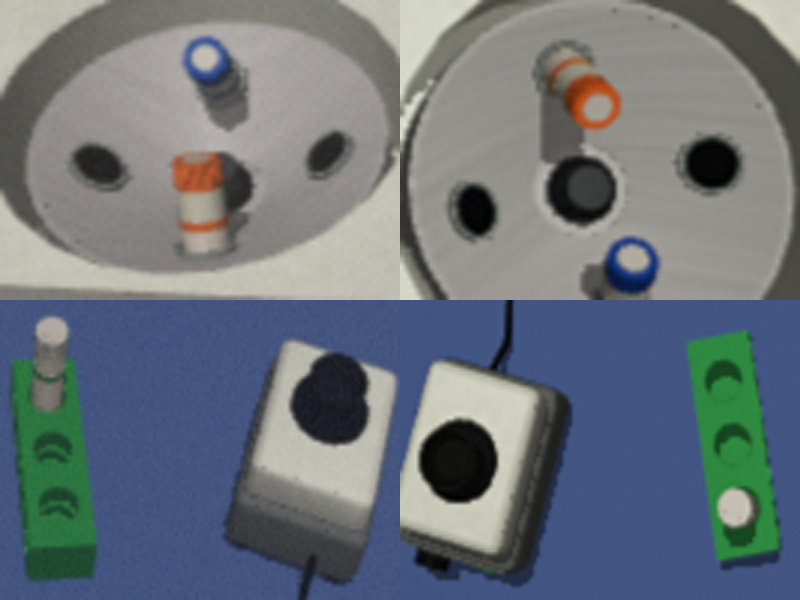

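The crop confirms the orange-capped tube: it leans in the rotor, cap-top centre at scene (219.3,159.3), top (434.3,206.8). The blue one is across from it, and rack places 1 and 2 are empty. Next I'll fit the models.

```bash
cat > fit.py <<'E'
from h import *
from scipy.optimize import minimize,least_squares
s=cv2.imread("pics/scene0.png");t=cv2.imread("pics/top0.png");IM={"scene":s,"top":t}
obs={"otop":((219.25,159.3),(434.25,206.75)),"btop":((221.75,134.25),(443.5,245)),"holeL":((251.75,158.75),(403.75,232.5)),"holeR":((195,161.25),(463,220.75))}
for k,v in obs.items():print(k,tri(*v))
def mod(p):
    x,y,a=p;o=[]
    for k,r,z,da in(("otop",.047,.1855,0),("btop",.047,.1855,np.pi),("holeL",.075,.137,np.pi/2),("holeR",.075,.137,-np.pi/2)):
        P=[x+r*np.cos(a+da),y+r*np.sin(a+da),z];o+=[proj("scene",P)-obs[k][0],proj("top",P)-obs[k][1]]
    return np.ravel(o)
r=least_squares(mod,[.49,-.275,.2]);print("rotor",r.x,np.degrees(r.x[2]),r.fun.reshape(-1,4))
S=4
def hullmask(c,P,box):
    x0,y0,x1,y1=box;q=np.array([(proj(c,p)-[x0,y0]+.5)*S for p in P]);m=np.zeros(((y1-y0)*S,(x1-x0)*S),np.uint8)
    cv2.fillConvexPoly(m,cv2.convexHull(np.round(q).astype(np.int32)),1);return m
def up(c,box,f):
    x0,y0,x1,y1=box;return f(cv2.resize(IM[c][y0:y1,x0:x1],None,fx=S,fy=S,interpolation=cv2.INTER_CUBIC))
def run(n,B,f,model,x0):
    T={c:up(c,B[c],f) for c in B}
    if n=="rack":
        for c in T:
            k=max(cv2.findContours(T[c],0,1)[0],key=cv2.contourArea);T[c]=cv2.fillPoly(np.zeros_like(T[c]),[cv2.convexHull(k)],1)
    def cost(p):
        e=0
        for c in B:
            m=np.zeros_like(T[c])
            for P in model(p):m|=hullmask(c,P,B[c])
            e+=(m!=T[c]).sum()/T[c].sum()
        return e
    best=min((minimize(cost,np.array(x0)+d,method="Nelder-Mead",options=dict(initial_simplex=np.array(x0)+d+np.vstack([np.zeros(len(x0)),np.eye(len(x0))*.008]),xatol=1e-5,fatol=1e-5,maxiter=600)) for d in(0,.004,-.004)),key=lambda r:r.fun)
    print(n,best.x,best.fun);return best.x
th=np.linspace(0,2*np.pi,40)
ci=lambda x,y,r,z:[[x+r*np.cos(a),y+r*np.sin(a),z] for a in th]
g=lambda im:(cv2.inRange(cv2.cvtColor(im,cv2.COLOR_BGR2HSV),(45,90,25),(85,255,255))>0).astype(np.uint8)
def rackm(p):
    x,y,a=p;R=np.array([[np.cos(a),-np.sin(a)],[np.sin(a),np.cos(a)]])
    return[[[*(R@[i*.094,j*.03]+[x,y]),z] for i in(1,-1) for j in(1,-1) for z in(0,.045)]]
run("rack",{"scene":(322,160,372,240),"top":(280,180,325,268)},g,rackm,[.505,.065,.1])
bl=lambda im:(im.max(2)<75).astype(np.uint8)
run("cup",{"scene":(424,165,458,200),"top":(190,208,228,248)},bl,lambda p:[ci(p[0],p[1],p[2],.106)+ci(p[0],p[1],p[2],.113),ci(p[0],p[1],p[3],.113)+ci(p[0],p[1],p[3],p[4])],[.505,.305,.03,.024,.143])
print("det cup",tri((440.3,178.9),(206.5,225.9)))
E
python3 fit.py
```

```text
otop (array([ 0.5375, -0.2677,  0.1839]), [np.float64(0.0014402511934987956), np.float64(0.00144025119349873)])
btop (array([ 0.4452, -0.2838,  0.1821]), [np.float64(0.0020273500351875935), np.float64(0.0020273500351875194)])
holeL (array([ 0.4791, -0.2017,  0.1309]), [np.float64(0.0012227324509386484), np.float64(0.0012227324509387044)])
holeR (array([ 0.5047, -0.3509,  0.1334]), [np.float64(0.0019004066494363822), np.float64(0.0019004066494363039)])
rotor [ 0.4926 -0.2752  0.167 ] 9.565665449329616 [[-0.7055 -0.1145 -0.6041 -0.5631]
 [-0.803  -0.7981 -0.8125 -0.3228]
 [-0.6421 -1.3328 -0.2131 -0.4038]
 [-0.4492 -0.9428 -0.9732 -0.0801]]
rack [0.5161 0.0653 0.14  ] 0.028586806811502143
cup [0.5059 0.3057 0.0318 0.0236 0.1438] 0.035428440920985405
det cup (array([0.5093, 0.3029, 0.1381]), [np.float64(0.001368788270896591), np.float64(0.001368788270896542)])
```

```bash
cat > go.py <<'E'
from h import *
from scipy.spatial.transform import Rotation as Ro
def frame(z,y):
    z=np.array(z,float);z/=np.linalg.norm(z);y=np.array(y,float);y-=z*(y@z);y/=np.linalg.norm(y)
    return np.column_stack([np.cross(y,z),y,z])
def plan(p,R=None):
    o=readout.get_obs();R0=o["orientation"];R=R0 if R is None else R
    v=Ro.from_matrix(R0.T@R).as_rotvec();d=R.T@(np.array(p)-o["tool_pos"])
    print("turn sum (shares)",v/(np.pi/2),"deg",np.degrees(np.linalg.norm(v)),"| then shift sum (shares)",d/.05,"m",np.linalg.norm(d))
a=.167;rh=np.array([np.cos(a),np.sin(a),0]);U=np.array([0,0,np.cos(np.pi/6)])-.5*rh
TOP=np.array([.4926,-.2752,.1855])+.047*rh
RG=frame(-U,[rh[1],-rh[0],0])
E
python3 -m pendant '[{"tx":0.25,"ty":-0.5,"tz":-0.26},{"tx":0.25,"ty":-0.5,"tz":-0.26},{"tx":0.25,"ty":-0.5,"tz":-0.26},{"tx":0.25,"ty":-0.5,"tz":-0.26},{"tx":0.25,"ty":-0.5,"tz":-0.26},{"tx":0.25,"ty":-0.5,"tz":-0.26},{"tx":0.25,"ty":-0.5,"tz":-0.26},{"tx":0.25,"ty":-0.5,"tz":-0.26},{"tx":0.25,"ty":-0.5,"tz":-0.26},{"tx":0.25,"ty":-0.5,"tz":-0.26},{},{}]' 1 40
python3 -c "
from go import *
print(TOP,RG,readout.get_obs()['joint_positions']);plan(TOP+.05*U,RG)"
```

```text
[ 0.5389 -0.2674  0.1855] [[ 0.854   0.1662  0.493 ]
 [ 0.144  -0.9861  0.0831]
 [ 0.5    -0.     -0.866 ]] [ 1.0784  0.4345  0.025   1.5732 -0.0116  1.134  -0.0751]
turn sum (shares) [-0.0371  0.332   0.1385] deg 32.54559856142422 | then shift sum (shares) [ 5.5853 -5.1266  3.2833] m 0.413090991001919validation failed for argument at $[0]...
```

```bash
python3 -m pendant '[{"tx":0.25,"ty":-0.5,"tz":-0.26,"rx":0,"ry":0,"rz":0}]' 1 40; echo; python3 -m pendant '[{"tx":0.25,"ty":-0.5,"tz":-0.26}]' 1 40
```

```text
clock: 1.18
tool_pos: [0.2374, -0.5526, 0.2416]
orientation: [[0.926, 0.377, -0.003], [0.377, -0.926, 0.001], [-0.002, -0.002, -1.0]]
ft_force: [0.2, 0.3, -0.0]
width: 0.0851
gripper_force: 0.0
validation failed for argument at $[0]...
```

```bash
python3 -m pendant '[{"tx":0.25,"ty":-0.5,"tz":-0.26,"rx":0,"ry":0,"rz":0},{"tx":0.25,"ty":-0.5,"tz":-0.26,"rx":0,"ry":0,"rz":0},{"tx":0.25,"ty":-0.5,"tz":-0.26,"rx":0,"ry":0,"rz":0},{"tx":0.25,"ty":-0.5,"tz":-0.26,"rx":0,"ry":0,"rz":0},{"tx":0.25,"ty":-0.5,"tz":-0.26,"rx":0,"ry":0,"rz":0},{"tx":0.25,"ty":-0.5,"tz":-0.26,"rx":0,"ry":0,"rz":0},{"tx":0.25,"ty":-0.5,"tz":-0.26,"rx":0,"ry":0,"rz":0},{"tx":0.25,"ty":-0.5,"tz":-0.26,"rx":0,"ry":0,"rz":0},{"tx":0.25,"ty":-0.5,"tz":-0.26,"rx":0,"ry":0,"rz":0},{"tx":0,"ty":0,"tz":0,"rx":0,"ry":0,"rz":0},{"tx":0,"ty":0,"tz":0,"rx":0,"ry":0,"rz":0}]' 1 40
python3 -c "
from go import *
print(readout.get_obs()['joint_positions']);plan(TOP+.05*U,RG)"
```

```text
clock: 2.1
tool_pos: [0.2586, -0.2988, 0.3624]
orientation: [[0.924, 0.382, 0.002], [0.382, -0.924, -0.002], [0.001, 0.003, -1.0]]
ft_force: [-0.3, 0.8, -0.0]
width: 0.0852
gripper_force: 0.0
[ 0.847  -0.0369 -0.1199  1.8463 -0.0041  1.3291 -0.4506]
turn sum (shares) [-0.0358  0.3312  0.1404] deg 32.53226557488563 | then shift sum (shares) [3.109  0.3133 4.8802] m 0.2897441546287181
```

```bash
python3 -m pendant '[{"tx":0,"ty":0,"tz":0,"rx":-0.006,"ry":0.055,"rz":0.023},{"tx":0,"ty":0,"tz":0,"rx":-0.006,"ry":0.055,"rz":0.023},{"tx":0,"ty":0,"tz":0,"rx":-0.006,"ry":0.055,"rz":0.023},{"tx":0,"ty":0,"tz":0,"rx":-0.006,"ry":0.055,"rz":0.023},{"tx":0,"ty":0,"tz":0,"rx":-0.006,"ry":0.055,"rz":0.023},{"tx":0,"ty":0,"tz":0,"rx":-0.006,"ry":0.055,"rz":0.023},{"tx":0.3,"ty":0.03,"tz":0.45,"rx":0,"ry":0,"rz":0},{"tx":0.3,"ty":0.03,"tz":0.45,"rx":0,"ry":0,"rz":0},{"tx":0.3,"ty":0.03,"tz":0.45,"rx":0,"ry":0,"rz":0},{"tx":0.3,"ty":0.03,"tz":0.45,"rx":0,"ry":0,"rz":0},{"tx":0.3,"ty":0.03,"tz":0.45,"rx":0,"ry":0,"rz":0},{"tx":0,"ty":0,"tz":0,"rx":0,"ry":0,"rz":0}]'
python3 -c "
from go import *
print(readout.get_obs()['joint_positions']);plan(TOP+.05*U,RG)"
```

```text
clock: 3.1
tool_pos: [0.381, -0.2853, 0.2982]
orientation: [[0.856, 0.17, 0.488], [0.146, -0.985, 0.088], [0.496, -0.004, -0.869]]
ft_force: [0.4, 0.1, -0.4]
width: 0.085
gripper_force: 0.0
[ 0.8777  0.0053 -0.0169  2.0883 -0.5979  0.8613 -0.186 ]
turn sum (shares) [-0.0035  0.0032  0.0009] deg 0.4404396457542568 | then shift sum (shares) [1.6223 0.1713 2.5395] m 0.1509149946775038
```

```bash
python3 -m pendant '[{"tx":0.27,"ty":0.03,"tz":0.42,"rx":-0.003,"ry":0.003,"rz":0.001},{"tx":0.27,"ty":0.03,"tz":0.42,"rx":0,"ry":0,"rz":0},{"tx":0.27,"ty":0.03,"tz":0.42,"rx":0,"ry":0,"rz":0},{"tx":0.27,"ty":0.03,"tz":0.42,"rx":0,"ry":0,"rz":0},{"tx":0.27,"ty":0.03,"tz":0.42,"rx":0,"ry":0,"rz":0},{"tx":0.27,"ty":0.03,"tz":0.42,"rx":0,"ry":0,"rz":0},{"tx":0,"ty":0,"tz":0,"rx":0,"ry":0,"rz":0},{"tx":0,"ty":0,"tz":0,"rx":0,"ry":0,"rz":0}]'
python3 - <<'E'
from go import *
plan(TOP-.038*U,RG)
s=eyes.grab_frame("scene");t=eyes.grab_frame("top")
R=lambda a,b:cv2.resize(a,b,interpolation=cv2.INTER_CUBIC)
cv2.imwrite("pics/pre.png",np.hstack([R(s[100:200,160:260],(400,400)),R(t[160:260,385:485],(400,400))]))
p=readout.get_obs()["tool_pos"];print(proj("scene",p),proj("top",p))
E
```

```text
clock: 3.77
tool_pos: [0.5113, -0.274, 0.2309]
orientation: [[0.854, 0.164, 0.493], [0.143, -0.986, 0.081], [0.499, 0.001, -0.866]]
ft_force: [-1.0, -0.4, 0.5]
width: 0.0856
gripper_force: 0.0
turn sum (shares) [ 0.0011  0.0004 -0.0009] deg 0.13067592780551854 | then shift sum (shares) [ 0.0371 -0.0375  1.8301] m 0.09154394550960211
[214.9803 137.6951] [443.174  216.2586]
```

View pics/pre.png

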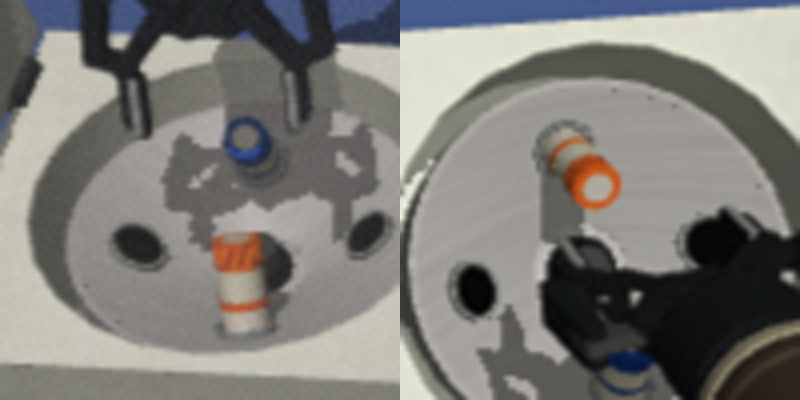

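Both views show the fingers open and straddling the tube line. Fingertip mid is scene (215,131), top (449,217), consistent with the TCP projection. Now advance along the tube's axis and close.

```bash
python3 -m pendant '[{"tx":0.02,"ty":-0.02,"tz":0.3,"rx":0,"ry":0,"rz":0},{"tx":0.02,"ty":-0.02,"tz":0.3,"rx":0,"ry":0,"rz":0},{"tx":0,"ty":0,"tz":0.3,"rx":0,"ry":0,"rz":0},{"tx":0,"ty":0,"tz":0.3,"rx":0,"ry":0,"rz":0},{"tx":0,"ty":0,"tz":0.3,"rx":0,"ry":0,"rz":0},{"tx":0,"ty":0,"tz":0.3,"rx":0,"ry":0,"rz":0},{"tx":0,"ty":0,"tz":0,"rx":0,"ry":0,"rz":0},{"tx":0,"ty":0,"tz":0,"rx":0,"ry":0,"rz":0}]'
python3 -c "
from go import *
plan(TOP-.038*U,RG)"
python3 -m pendant '[{"tx":0,"ty":0,"tz":0,"rx":0,"ry":0,"rz":0},{"tx":0,"ty":0,"tz":0,"rx":0,"ry":0,"rz":0},{"tx":0,"ty":0,"tz":0,"rx":0,"ry":0,"rz":0},{"tx":0,"ty":0,"tz":0,"rx":0,"ry":0,"rz":0},{"tx":0,"ty":0,"tz":0,"rx":0,"ry":0,"rz":0},{"tx":0,"ty":0,"tz":0,"rx":0,"ry":0,"rz":0},{"tx":0,"ty":0,"tz":0,"rx":0,"ry":0,"rz":0},{"tx":0,"ty":0,"tz":0,"rx":0,"ry":0,"rz":0},{"tx":0,"ty":0,"tz":0,"rx":0,"ry":0,"rz":0}]' 0 60
```

```text
clock: 4.53
tool_pos: [0.5565, -0.2649, 0.1556]
orientation: [[0.854, 0.163, 0.494], [0.142, -0.987, 0.08], [0.501, 0.002, -0.866]]
ft_force: [0.8, 0.5, -0.8]
width: 0.0852
gripper_force: 0.0
turn sum (shares) [ 0.0022 -0.0005 -0.0014] deg 0.24103506979325653 | then shift sum (shares) [-0.0085 -0.0088  0.0641] m 0.0032624821036604966
clock: 5.28
tool_pos: [0.5575, -0.2643, 0.1562]
orientation: [[0.853, 0.164, 0.495], [0.143, -0.987, 0.08], [0.502, 0.003, -0.865]]
ft_force: [-4.0, -0.4, 6.4]
width: 0.0277
gripper_force: 58.5
```

```bash
python3 -m pendant '[{"tx":0,"ty":0,"tz":-0.15,"rx":0,"ry":0,"rz":0},{"tx":0,"ty":0,"tz":-0.15,"rx":0,"ry":0,"rz":0},{"tx":0,"ty":0,"tz":-0.15,"rx":0,"ry":0,"rz":0},{"tx":0,"ty":0,"tz":-0.15,"rx":0,"ry":0,"rz":0}]'
python3 -m pendant '[{"tx":0,"ty":0,"tz":-0.25,"rx":0,"ry":0,"rz":0},{"tx":0,"ty":0,"tz":-0.25,"rx":0,"ry":0,"rz":0},{"tx":0,"ty":0,"tz":-0.25,"rx":0,"ry":0,"rz":0},{"tx":0,"ty":0,"tz":-0.25,"rx":0,"ry":0,"rz":0},{"tx":0,"ty":0,"tz":-0.25,"rx":0,"ry":0,"rz":0},{"tx":0,"ty":0,"tz":-0.25,"rx":0,"ry":0,"rz":0},{"tx":0,"ty":0,"tz":0,"rx":0,"ry":0,"rz":0},{"tx":0,"ty":0,"tz":0,"rx":0,"ry":0,"rz":0}]'
python3 - <<'E'
from go import *
s=eyes.grab_frame("scene");t=eyes.grab_frame("top")
R=lambda a,b:cv2.resize(a,b,interpolation=cv2.INTER_CUBIC)
cv2.imwrite("pics/out.png",np.hstack([R(s[80:200,150:270],(400,400)),R(t[140:260,385:505],(400,400))]))
o=readout.get_obs();p=o["tool_pos"];R0=o["orientation"]
# expected bottom of the tube: cap top is 38 mm behind TCP along tool z
b=p+R0[:,2]*(.116-.038);print("bottom",b,proj("scene",b),proj("top",b),"TCP",proj("scene",p),proj("top",p),o["joint_positions"])
E
```

```text
clock: 5.62
tool_pos: [0.5422, -0.2665, 0.1824]
orientation: [[0.853, 0.164, 0.495], [0.143, -0.986, 0.08], [0.501, 0.002, -0.865]]
ft_force: [1.4, -0.1, -1.0]
width: 0.0279
gripper_force: 59.2
clock: 6.28
tool_pos: [0.5052, -0.2728, 0.2471]
orientation: [[0.853, 0.163, 0.496], [0.143, -0.987, 0.079], [0.502, 0.003, -0.865]]
ft_force: [0.8, -0.3, -0.7]
width: 0.0274
gripper_force: 59.5
bottom [ 0.5439 -0.2659  0.1785] [219.1871 162.5756] [432.0921 204.4862] TCP [215.483 132.184] [443.9876 218.1002] [ 0.7178  0.1837 -0.1032  2.0335 -0.6077  0.6274 -0.3407]
```

View pics/out.png

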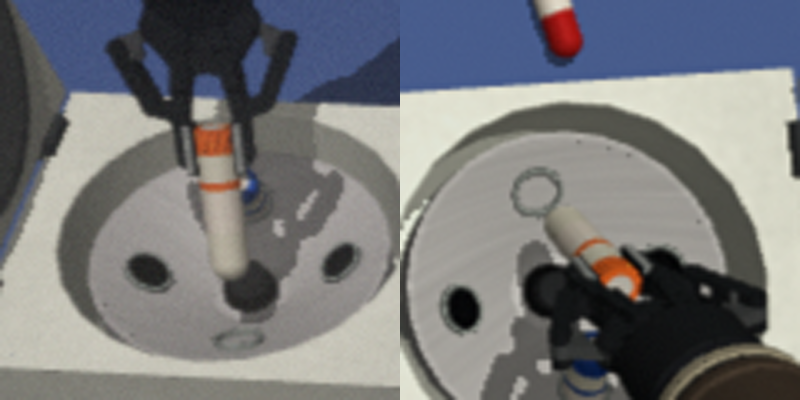

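The tube is out of its sleeve and held straight, with its bottom at scene (219,163.4), top (431,204). That matches the prediction (219.2,162.6)/(432.1,204.5). Blue is undisturbed. Now lift and turn upright.

```bash
python3 -m pendant '[{"tx":0.2,"ty":0,"tz":-0.35,"rx":0,"ry":0,"rz":0},{"tx":0.2,"ty":0,"tz":-0.35,"rx":0,"ry":0,"rz":0},{"tx":0.2,"ty":0,"tz":-0.35,"rx":0,"ry":0,"rz":0},{"tx":0.2,"ty":0,"tz":-0.35,"rx":0,"ry":0,"rz":0},{"tx":0.2,"ty":0,"tz":-0.35,"rx":0,"ry":0,"rz":0},{"tx":0,"ty":0,"tz":0,"rx":0,"ry":-0.055,"rz":0},{"tx":0,"ty":0,"tz":0,"rx":0,"ry":-0.055,"rz":0},{"tx":0,"ty":0,"tz":0,"rx":0,"ry":-0.055,"rz":0},{"tx":0,"ty":0,"tz":0,"rx":0,"ry":-0.055,"rz":0},{"tx":0,"ty":0,"tz":0,"rx":0,"ry":-0.055,"rz":0},{"tx":0,"ty":0,"tz":0,"rx":0,"ry":-0.055,"rz":0},{"tx":0,"ty":0,"tz":0,"rx":0,"ry":0,"rz":0}]'
cat >> go.py <<'E'
RD=frame([0,0,-1],[np.sin(.14),-np.cos(.14),0])
CUP=np.array([.5059,.3057,.127]); P2=np.array([.5161+.055*np.cos(.14),.0653+.055*np.sin(.14),.006])
L=.078
E
python3 -c "
from go import *
plan(CUP+[0,0,L+.08],RD)"
```

```text
clock: 7.38
tool_pos: [0.5075, -0.2698, 0.3452]
orientation: [[0.986, 0.169, 0.001], [0.169, -0.986, 0.001], [0.001, -0.0, -1.0]]
ft_force: [-0.4, 1.1, -1.6]
width: 0.0272
gripper_force: 59.5
turn sum (shares) [-0.0003 -0.0007  0.019 ] deg 1.7154764327162735 | then shift sum (shares) [  1.5736 -11.4014   1.2032] m 0.5786106853808535
```

```bash
python3 -m pendant '[{"tx":0.1,"ty":-0.7,"tz":0,"rx":0,"ry":0,"rz":0.019},{"tx":0.1,"ty":-0.7,"tz":0,"rx":0,"ry":0,"rz":0},{"tx":0.1,"ty":-0.7,"tz":0,"rx":0,"ry":0,"rz":0},{"tx":0.1,"ty":-0.7,"tz":0,"rx":0,"ry":0,"rz":0},{"tx":0.1,"ty":-0.7,"tz":0,"rx":0,"ry":0,"rz":0},{"tx":0.1,"ty":-0.7,"tz":0,"rx":0,"ry":0,"rz":0},{"tx":0.1,"ty":-0.7,"tz":0,"rx":0,"ry":0,"rz":0},{"tx":0.1,"ty":-0.7,"tz":0,"rx":0,"ry":0,"rz":0},{"tx":0.1,"ty":-0.7,"tz":0,"rx":0,"ry":0,"rz":0},{"tx":0.1,"ty":-0.7,"tz":0,"rx":0,"ry":0,"rz":0},{"tx":0.1,"ty":-0.7,"tz":0,"rx":0,"ry":0,"rz":0},{"tx":0,"ty":0,"tz":0,"rx":0,"ry":0,"rz":0}]'
python3 -c "
from go import *
plan(CUP+[0,0,L+.08],RD)"
```

```text
clock: 8.38
tool_pos: [0.505, 0.1248, 0.3461]
orientation: [[0.99, 0.144, 0.007], [0.144, -0.99, 0.005], [0.007, -0.004, -1.0]]
ft_force: [0.0, -0.4, -0.8]
width: 0.0278
gripper_force: 59.6
turn sum (shares) [-0.0023 -0.0046  0.0029] deg 0.5319977323551265 | then shift sum (shares) [ 0.5227 -3.5807  1.2228] m 0.19098111057383124
```

```bash
python3 -m pendant '[{"tx":0.08,"ty":-0.6,"tz":0,"rx":0,"ry":0,"rz":0},{"tx":0.08,"ty":-0.6,"tz":0,"rx":0,"ry":0,"rz":0},{"tx":0.08,"ty":-0.6,"tz":0,"rx":0,"ry":0,"rz":0},{"tx":0.08,"ty":-0.6,"tz":0.1,"rx":0,"ry":0,"rz":0},{"tx":0.08,"ty":-0.6,"tz":0.3,"rx":0,"ry":0,"rz":0},{"tx":0.08,"ty":-0.6,"tz":0.4,"rx":0,"ry":0,"rz":0},{"tx":0,"ty":0,"tz":0.4,"rx":0,"ry":0,"rz":0},{"tx":0,"ty":0,"tz":0,"rx":0,"ry":0,"rz":0},{"tx":0,"ty":0,"tz":0,"rx":0,"ry":0,"rz":0}]'
python3 - <<'E'
from go import *
plan(CUP+[0,0,L+.04],RD)
s=eyes.grab_frame("scene");t=eyes.grab_frame("top")
R=lambda a,b:cv2.resize(a,b,interpolation=cv2.INTER_CUBIC)
cv2.imwrite("pics/mix.png",np.hstack([R(s[110:210,390:490],(400,400)),R(t[170:270,160:260],(400,400))]))
o=readout.get_obs();p=o["tool_pos"];b=p+o["orientation"][:,2]*L
print("bottom",b,proj("scene",b),proj("top",b),"cup mouth",proj("scene",CUP+[0,0,.016]),proj("top",CUP+[0,0,.016]))
E
```

```text
clock: 9.13
tool_pos: [0.5063, 0.2967, 0.2854]
orientation: [[0.991, 0.134, 0.005], [0.134, -0.991, -0.002], [0.004, 0.003, -1.0]]
ft_force: [0.0, -1.0, -0.9]
width: 0.0273
gripper_force: 59.6
turn sum (shares) [ 0.0019 -0.0027 -0.0035] deg 0.4372066935175796 | then shift sum (shares) [ 0.0176 -0.1789  0.808 ] m 0.041385229755769165
bottom [0.5082 0.2968 0.2096] [445.3156 159.4135] [199.18   224.6512] cup mouth [442.2622 176.6629] [205.2947 227.138 ]
```

View pics/mix.png

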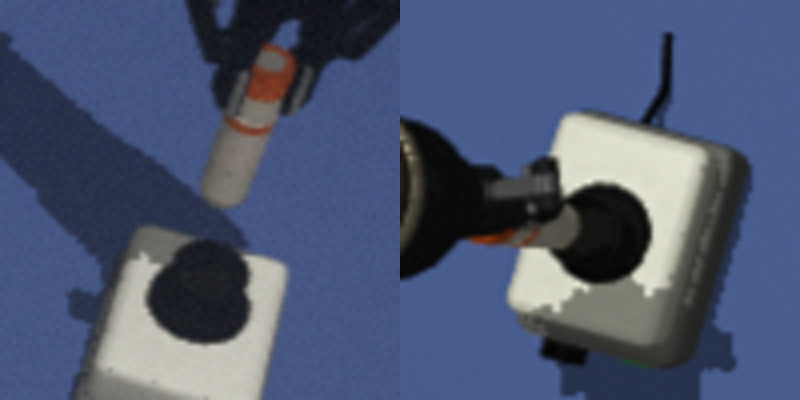

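The tube is upright, its bottom 80 mm above the cup at scene (447,161), top (199,225). That agrees with the model. Align and lower towards the cup mouth.

```bash
python3 -m pendant '[{"tx":0.02,"ty":-0.09,"tz":0.2,"rx":0.002,"ry":-0.002,"rz":0},{"tx":0,"ty":-0.09,"tz":0.2,"rx":0,"ry":0,"rz":0},{"tx":0,"ty":0,"tz":0.2,"rx":0,"ry":0,"rz":0},{"tx":0,"ty":0,"tz":0.2,"rx":0,"ry":0,"rz":0},{"tx":0,"ty":0,"tz":0.2,"rx":0,"ry":0,"rz":0},{"tx":0,"ty":0,"tz":0,"rx":0,"ry":0,"rz":0},{"tx":0,"ty":0,"tz":0,"rx":0,"ry":0,"rz":0}]'
python3 -c "
from go import *
plan(CUP+[0,0,L],RD)
o=readout.get_obs();print(o['tool_pos']+o['orientation'][:,2]*L)"
```

```text
clock: 9.82
tool_pos: [0.5063, 0.3067, 0.2357]
orientation: [[0.991, 0.134, 0.002], [0.134, -0.991, 0.001], [0.002, -0.0, -1.0]]
ft_force: [0.5, 0.4, -0.4]
width: 0.0278
gripper_force: 59.6
turn sum (shares) [-0.0002 -0.0013 -0.0034] deg 0.3324730444676135 | then shift sum (shares) [-0.0116  0.0186  0.6147] m 0.030754130218501933
[0.5065 0.3068 0.1577]
```

```bash
python3 -m pendant '[{"tx":0,"ty":0,"tz":0.1,"rx":0,"ry":0,"rz":0},{"tx":0,"ty":0,"tz":0.1,"rx":0,"ry":0,"rz":0},{"tx":0,"ty":0,"tz":0.1,"rx":0,"ry":0,"rz":0},{"tx":0,"ty":0,"tz":0.1,"rx":0,"ry":0,"rz":0},{"tx":0,"ty":0,"tz":0.1,"rx":0,"ry":0,"rz":0},{"tx":0,"ty":0,"tz":0,"rx":0,"ry":0,"rz":0},{"tx":0,"ty":0,"tz":0,"rx":0,"ry":0,"rz":0}]'
python3 -m pendant '[{"tx":0,"ty":0,"tz":0.05,"rx":0,"ry":0,"rz":0},{"tx":0,"ty":0,"tz":0.05,"rx":0,"ry":0,"rz":0},{"tx":0,"ty":0,"tz":0.05,"rx":0,"ry":0,"rz":0},{"tx":0,"ty":0,"tz":0,"rx":0,"ry":0,"rz":0}]'
```

```text
clock: 10.4
tool_pos: [0.5066, 0.307, 0.2113]
orientation: [[0.991, 0.134, 0.003], [0.134, -0.991, 0.001], [0.003, -0.001, -1.0]]
ft_force: [0.5, -0.4, -0.2]
width: 0.0274
gripper_force: 59.6
clock: 10.73
tool_pos: [0.5071, 0.3075, 0.2044]
orientation: [[0.991, 0.134, 0.004], [0.134, -0.991, 0.002], [0.005, -0.002, -1.0]]
ft_force: [-0.6, -0.3, 4.9]
width: 0.0275
gripper_force: 60.2
```

```bash
python3 -m pendant '[{"tx":0,"ty":0,"tz":0.05,"rx":0,"ry":0,"rz":0},{"tx":0,"ty":0,"tz":0.05,"rx":0,"ry":0,"rz":0},{"tx":0,"ty":0,"tz":0,"rx":0,"ry":0,"rz":0},{"tx":0,"ty":0,"tz":0,"rx":0,"ry":0,"rz":0}]'
python3 -m pendant '[{"tx":0,"ty":0,"tz":0.05,"rx":0,"ry":0,"rz":0},{"tx":0,"ty":0,"tz":0,"rx":0,"ry":0,"rz":0},{"tx":0,"ty":0,"tz":0,"rx":0,"ry":0,"rz":0}]'
```

```text
clock: 11.07
tool_pos: [0.5074, 0.3077, 0.2006]
orientation: [[0.991, 0.134, 0.006], [0.134, -0.991, 0.003], [0.006, -0.002, -1.0]]
ft_force: [-1.6, -2.0, 11.6]
width: 0.0278
gripper_force: 60.9
clock: 11.32
tool_pos: [0.5085, 0.308, 0.2002]
orientation: [[0.991, 0.134, 0.009], [0.134, -0.991, 0.004], [0.009, -0.003, -1.0]]
ft_force: [-2.3, -3.8, 25.5]
width: 0.0277
gripper_force: 62.5
```

Force is at the stop (25 N against 10 N). Hold it there for about 2 s.

```bash
python3 -m pendant '[{"tx":0,"ty":0,"tz":0,"rx":0,"ry":0,"rz":0},{"tx":0,"ty":0,"tz":0,"rx":0,"ry":0,"rz":0},{"tx":0,"ty":0,"tz":0,"rx":0,"ry":0,"rz":0},{"tx":0,"ty":0,"tz":0,"rx":0,"ry":0,"rz":0},{"tx":0,"ty":0,"tz":0,"rx":0,"ry":0,"rz":0},{"tx":0,"ty":0,"tz":0,"rx":0,"ry":0,"rz":0},{"tx":0,"ty":0,"tz":0,"rx":0,"ry":0,"rz":0},{"tx":0,"ty":0,"tz":0,"rx":0,"ry":0,"rz":0},{"tx":0,"ty":0,"tz":0,"rx":0,"ry":0,"rz":0},{"tx":0,"ty":0,"tz":0,"rx":0,"ry":0,"rz":0},{"tx":0,"ty":0,"tz":0,"rx":0,"ry":0,"rz":0},{"tx":0,"ty":0,"tz":0,"rx":0,"ry":0,"rz":0}]'
python3 -m pendant '[{"tx":0,"ty":0,"tz":0,"rx":0,"ry":0,"rz":0},{"tx":0,"ty":0,"tz":0,"rx":0,"ry":0,"rz":0},{"tx":0,"ty":0,"tz":0,"rx":0,"ry":0,"rz":0},{"tx":0,"ty":0,"tz":0,"rx":0,"ry":0,"rz":0},{"tx":0,"ty":0,"tz":0,"rx":0,"ry":0,"rz":0},{"tx":0,"ty":0,"tz":0,"rx":0,"ry":0,"rz":0},{"tx":0,"ty":0,"tz":0,"rx":0,"ry":0,"rz":0},{"tx":0,"ty":0,"tz":0,"rx":0,"ry":0,"rz":0},{"tx":0,"ty":0,"tz":0,"rx":0,"ry":0,"rz":0},{"tx":0,"ty":0,"tz":0,"rx":0,"ry":0,"rz":0},{"tx":0,"ty":0,"tz":0,"rx":0,"ry":0,"rz":0},{"tx":0,"ty":0,"tz":0,"rx":0,"ry":0,"rz":0}]'
```

```text
clock: 12.32
tool_pos: [0.5085, 0.308, 0.2002]
orientation: [[0.991, 0.134, 0.009], [0.134, -0.991, 0.004], [0.009, -0.003, -1.0]]
ft_force: [-2.6, -3.6, 25.5]
width: 0.0278
gripper_force: 62.5
clock: 13.32
tool_pos: [0.5085, 0.308, 0.2002]
orientation: [[0.991, 0.134, 0.009], [0.134, -0.991, 0.004], [0.009, -0.003, -1.0]]
ft_force: [-2.0, -3.7, 26.2]
width: 0.0276
gripper_force: 62.5
```

```bash
sed -i 's/^L=.078/L=.081/' go.py
python3 -m pendant '[{"tx":0,"ty":0,"tz":-0.1,"rx":0,"ry":0,"rz":0},{"tx":0,"ty":0,"tz":-0.2,"rx":0,"ry":0,"rz":0},{"tx":0,"ty":0,"tz":-0.3,"rx":0,"ry":0,"rz":0},{"tx":0,"ty":0,"tz":-0.4,"rx":0,"ry":0,"rz":0},{"tx":0,"ty":0,"tz":-0.4,"rx":0,"ry":0,"rz":0},{"tx":0,"ty":0,"tz":0,"rx":0,"ry":0,"rz":0}]'
python3 -c "
from go import *
plan(P2+[0,0,L+.1],RD);print(P2)"
```

```text
clock: 13.82
tool_pos: [0.5077, 0.3083, 0.2705]
orientation: [[0.991, 0.134, 0.008], [0.134, -0.991, 0.005], [0.008, -0.004, -1.0]]
ft_force: [0.3, 1.3, -0.4]
width: 0.0273
gripper_force: 59.8
turn sum (shares) [-0.0023 -0.0053 -0.0034] deg 0.6003694826875974 | then shift sum (shares) [0.5887 4.8353 1.6707] m 0.2574800215143818
[0.5706 0.073  0.006 ]
```

```bash
python3 -m pendant '[{"tx":0.06,"ty":0.5,"tz":0,"rx":-0.002,"ry":-0.005,"rz":-0.003},{"tx":0.06,"ty":0.5,"tz":0,"rx":0,"ry":0,"rz":0},{"tx":0.06,"ty":0.5,"tz":0,"rx":0,"ry":0,"rz":0},{"tx":0.06,"ty":0.5,"tz":0,"rx":0,"ry":0,"rz":0},{"tx":0.06,"ty":0.5,"tz":0,"rx":0,"ry":0,"rz":0},{"tx":0.06,"ty":0.5,"tz":0,"rx":0,"ry":0,"rz":0},{"tx":0.06,"ty":0.5,"tz":0,"rx":0,"ry":0,"rz":0},{"tx":0.06,"ty":0.5,"tz":0.2,"rx":0,"ry":0,"rz":0},{"tx":0.06,"ty":0.5,"tz":0.3,"rx":0,"ry":0,"rz":0},{"tx":0.05,"ty":0.35,"tz":0.4,"rx":0,"ry":0,"rz":0},{"tx":0,"ty":0,"tz":0.4,"rx":0,"ry":0,"rz":0},{"tx":0,"ty":0,"tz":0.4,"rx":0,"ry":0,"rz":0}]'
python3 -m pendant '[{"tx":0,"ty":0,"tz":0,"rx":0,"ry":0,"rz":0}]'
python3 - <<'E'
from go import *
plan(P2+[0,0,L+.1],RD)
s=eyes.grab_frame("scene");t=eyes.grab_frame("top")
R=lambda a,b:cv2.resize(a,b,interpolation=cv2.INTER_CUBIC)
cv2.imwrite("pics/rack.png",np.hstack([R(s[140:240,300:400],(400,400)),R(t[160:260,250:350],(400,400))]))
o=readout.get_obs();p=o["tool_pos"];b=p+o["orientation"][:,2]*L
print("bottom",b,proj("scene",b),proj("top",b))
c=np.array([np.cos(.14),np.sin(.14),0])*.055
for k in(-1,0,1):
    q=np.array([.5161,.0653,.045])+k*c;print("mouth",k+1,proj("scene",q),proj("top",q))
E
```

```text
clock: 14.82
tool_pos: [0.5689, 0.0687, 0.1805]
orientation: [[0.991, 0.136, -0.005], [0.136, -0.991, -0.003], [-0.005, 0.003, -1.0]]
ft_force: [-0.1, 1.3, -1.6]
width: 0.0279
gripper_force: 59.8
clock: 14.9
tool_pos: [0.5664, 0.0695, 0.1776]
orientation: [[0.99, 0.138, -0.011], [0.138, -0.99, -0.004], [-0.011, 0.002, -1.0]]
ft_force: [-0.8, 0.1, -1.0]
width: 0.0276
gripper_force: 59.7
turn sum (shares) [ 0.0015  0.0073 -0.0009] deg 0.677310635336371 | then shift sum (shares) [ 0.0929 -0.0564 -0.1872] m 0.010823325874955467
bottom [0.5679 0.0707 0.1005] [349.7598 198.7999] [297.424  202.5551]
mouth 0 [345.2777 181.2024] [304.7223 242.3717]
mouth 1 [347.1529 196.2444] [301.632  223.0413]
mouth 2 [349.1425 212.2048] [298.5824 203.965 ]
```

View pics/rack.png

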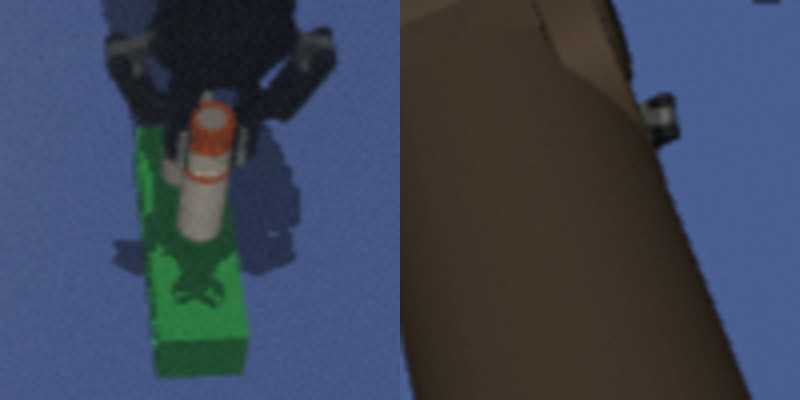

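The view shows the tube over the free end place. The hole is at scene (349,212) and the tube bottom at (349.6,199.6), both as predicted. Align, lower to just above the mouth, and check.

```bash
python3 -m pendant '[{"tx":0.05,"ty":-0.03,"tz":0.15,"rx":0.001,"ry":0.007,"rz":0},{"tx":0.04,"ty":-0.03,"tz":0.15,"rx":0,"ry":0,"rz":0},{"tx":0,"ty":0,"tz":0.15,"rx":0,"ry":0,"rz":0},{"tx":0,"ty":0,"tz":0.15,"rx":0,"ry":0,"rz":0},{"tx":0,"ty":0,"tz":0.15,"rx":0,"ry":0,"rz":0},{"tx":0,"ty":0,"tz":0,"rx":0,"ry":0,"rz":0},{"tx":0,"ty":0,"tz":0,"rx":0,"ry":0,"rz":0}]'
python3 -c "
from go import *
plan(P2+[0,0,L],RD)
o=readout.get_obs();print(o['tool_pos']+o['orientation'][:,2]*L)"
```

```text
clock: 15.58
tool_pos: [0.5729, 0.0743, 0.1439]
orientation: [[0.99, 0.139, 0.006], [0.139, -0.99, 0.0], [0.006, 0.001, -1.0]]
ft_force: [0.3, -0.2, -1.0]
width: 0.0276
gripper_force: 59.7
turn sum (shares) [ 0.0003 -0.0035 -0.0004] deg 0.32241870603179773 | then shift sum (shares) [-0.0497  0.0189  1.139 ] m 0.05701126660092886
[0.5733 0.0743 0.063 ]
```

```bash
python3 -m pendant '[{"tx":-0.05,"ty":0.02,"tz":0,"rx":0,"ry":-0.0035,"rz":0},{"tx":0,"ty":0,"tz":0.15,"rx":0,"ry":0,"rz":0},{"tx":0,"ty":0,"tz":0.15,"rx":0,"ry":0,"rz":0},{"tx":0,"ty":0,"tz":0.1,"rx":0,"ry":0,"rz":0},{"tx":0,"ty":0,"tz":0,"rx":0,"ry":0,"rz":0},{"tx":0,"ty":0,"tz":0,"rx":0,"ry":0,"rz":0}]'
python3 -c "
from go import *
plan(P2+[0,0,L],RD);print(readout.get_obs()['torque'])"
```

```text
clock: 16.08
tool_pos: [0.5706, 0.073, 0.1239]
orientation: [[0.99, 0.139, 0.0], [0.139, -0.99, -0.0], [0.0, 0.0, -1.0]]
ft_force: [0.4, 0.0, -0.9]
width: 0.0273
gripper_force: 59.7
turn sum (shares) [ 0.0003 -0.0001 -0.0003] deg 0.0413262979342904 | then shift sum (shares) [-0.0008  0.0006  0.7372] m 0.036861485913803435
[ 0.02   -0.0252  0.0098]
```

```bash
python3 -m pendant '[{"tx":0,"ty":0,"tz":0.1,"rx":0,"ry":0,"rz":0},{"tx":0,"ty":0,"tz":0.1,"rx":0,"ry":0,"rz":0},{"tx":0,"ty":0,"tz":0.1,"rx":0,"ry":0,"rz":0},{"tx":0,"ty":0,"tz":0.1,"rx":0,"ry":0,"rz":0},{"tx":0,"ty":0,"tz":0.1,"rx":0,"ry":0,"rz":0},{"tx":0,"ty":0,"tz":0,"rx":0,"ry":0,"rz":0}]'
python3 -m pendant '[{"tx":0,"ty":0,"tz":0.06,"rx":0,"ry":0,"rz":0},{"tx":0,"ty":0,"tz":0.06,"rx":0,"ry":0,"rz":0},{"tx":0,"ty":0,"tz":0.04,"rx":0,"ry":0,"rz":0},{"tx":0,"ty":0,"tz":0,"rx":0,"ry":0,"rz":0},{"tx":0,"ty":0,"tz":0,"rx":0,"ry":0,"rz":0}]'
```

```text
clock: 16.58
tool_pos: [0.5709, 0.0731, 0.0983]
orientation: [[0.99, 0.139, 0.001], [0.139, -0.99, -0.0], [0.001, 0.0, -1.0]]
ft_force: [2.7, 0.9, -2.8]
width: 0.028
gripper_force: 59.6
clock: 17.0
tool_pos: [0.571, 0.0731, 0.0913]
orientation: [[0.99, 0.139, 0.001], [0.139, -0.99, -0.0], [0.001, 0.0, -1.0]]
ft_force: [2.4, -0.2, -1.8]
width: 0.0276
gripper_force: 59.6
```

```bash
python3 -m pendant '[{"tx":0.015,"ty":0,"tz":0.03,"rx":0,"ry":0,"rz":0},{"tx":0,"ty":0,"tz":0.03,"rx":0,"ry":0,"rz":0},{"tx":0,"ty":0,"tz":0.03,"rx":0,"ry":0,"rz":0},{"tx":0,"ty":0,"tz":0,"rx":0,"ry":0,"rz":0},{"tx":0,"ty":0,"tz":0,"rx":0,"ry":0,"rz":0}]'
python3 -m pendant '[{"tx":0,"ty":0,"tz":0.03,"rx":0,"ry":0,"rz":0},{"tx":0,"ty":0,"tz":0,"rx":0,"ry":0,"rz":0}]'
```

```text
clock: 17.42
tool_pos: [0.5719, 0.0732, 0.0877]
orientation: [[0.99, 0.139, 0.002], [0.139, -0.99, -0.0], [0.002, 0.001, -1.0]]
ft_force: [-2.4, 0.2, 7.3]
width: 0.0275
gripper_force: 60.9
clock: 17.58
tool_pos: [0.5731, 0.0734, 0.0874]
orientation: [[0.99, 0.139, 0.004], [0.139, -0.99, -0.0], [0.004, 0.001, -1.0]]
ft_force: [-2.7, -0.5, 18.2]
width: 0.0276
gripper_force: 61.9
```

On the floor. Relieve the press, open, then withdraw straight up.

```bash
python3 -m pendant '[{"tx":-0.01,"ty":0,"tz":-0.03,"rx":0,"ry":0,"rz":0},{"tx":0,"ty":0,"tz":0,"rx":0,"ry":0,"rz":0},{"tx":0,"ty":0,"tz":0,"rx":0,"ry":0,"rz":0}]'
python3 -m pendant '[{"tx":0,"ty":0,"tz":0,"rx":0,"ry":0,"rz":0},{"tx":0,"ty":0,"tz":0,"rx":0,"ry":0,"rz":0},{"tx":0,"ty":0,"tz":0,"rx":0,"ry":0,"rz":0},{"tx":0,"ty":0,"tz":0,"rx":0,"ry":0,"rz":0},{"tx":0,"ty":0,"tz":0,"rx":0,"ry":0,"rz":0},{"tx":0,"ty":0,"tz":0,"rx":0,"ry":0,"rz":0},{"tx":0,"ty":0,"tz":0,"rx":0,"ry":0,"rz":0},{"tx":0,"ty":0,"tz":0,"rx":0,"ry":0,"rz":0}]' 0.8
```

```text
clock: 17.83
tool_pos: [0.5721, 0.0732, 0.0877]
orientation: [[0.99, 0.139, 0.003], [0.139, -0.99, 0.0], [0.003, 0.0, -1.0]]
ft_force: [0.7, -0.8, 8.1]
width: 0.0275
gripper_force: 60.2
clock: 18.5
tool_pos: [0.5712, 0.0731, 0.0869]
orientation: [[0.99, 0.139, 0.001], [0.139, -0.99, -0.0], [0.001, 0.0, -1.0]]
ft_force: [-0.2, -0.3, -0.3]
width: 0.0686
gripper_force: 0.0
```

```bash
python3 -m pendant '[{"tx":0,"ty":0,"tz":-0.2,"rx":0,"ry":0,"rz":0},{"tx":0,"ty":0,"tz":-0.3,"rx":0,"ry":0,"rz":0},{"tx":0,"ty":0,"tz":-0.5,"rx":0,"ry":0,"rz":0},{"tx":0,"ty":0,"tz":-0.6,"rx":0,"ry":0,"rz":0},{"tx":0,"ty":0,"tz":-0.6,"rx":0,"ry":0,"rz":0},{"tx":0,"ty":0,"tz":-0.6,"rx":0,"ry":0,"rz":0},{"tx":-0.3,"ty":0.3,"tz":-0.5,"rx":0,"ry":0,"rz":0},{"tx":-0.5,"ty":0.3,"tz":-0.3,"rx":0,"ry":0,"rz":0},{"tx":-0.5,"ty":0.3,"tz":0,"rx":0,"ry":0,"rz":0},{"tx":-0.5,"ty":0.3,"tz":0,"rx":0,"ry":0,"rz":0},{"tx":0,"ty":0,"tz":0,"rx":0,"ry":0,"rz":0},{"tx":0,"ty":0,"tz":0,"rx":0,"ry":0,"rz":0}]'
python3 - <<'E'
from go import *
s=eyes.grab_frame("scene");t=eyes.grab_frame("top")
R=lambda a,b:cv2.resize(a,b,interpolation=cv2.INTER_CUBIC)
cv2.imwrite("pics/end.png",np.hstack([R(s[110:310,170:470],(480,320)),R(s[150:240,320:380],(320,320)[:1]+(320,))]))
for n,q in(("cap top s",[.5712,.0732,.122]),):print(n,proj("scene",q))
E
```

```text
clock: 19.5
tool_pos: [0.4895, 0.0001, 0.268]
orientation: [[0.991, 0.137, 0.003], [0.137, -0.991, -0.001], [0.002, 0.001, -1.0]]
ft_force: [0.2, 0.1, 1.1]
width: 0.0683
gripper_force: 0.0
cap top s [351.2938 194.7382]
```

View pics/end.png

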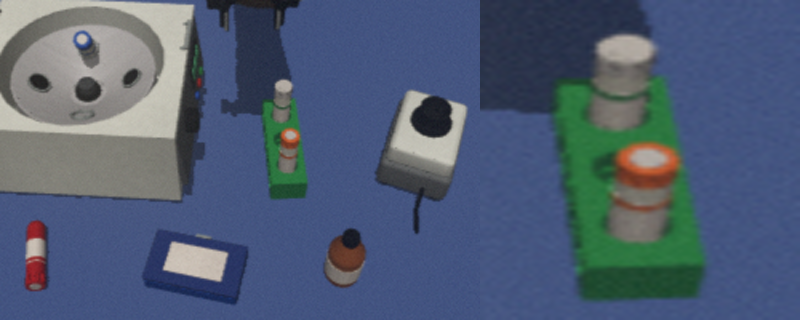

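The sample tube stands upright in the end place, its cap top at about scene (351,194) as predicted. The blue and white tubes, bottle and box are in place, and the arm is clear.

```bash
python3 -c "
from bench import job;print(job.sign_off())"
```

```text
the job is handed in; nothing more can be done
None
```

The orange-capped tube was pressed fully down in the mixer cup for about 2 s and now stands upright, released, in the rack's last place; the blue and white tubes, bottle and slide box look undisturbed, and the job is handed in at about 20 s.

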